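# Film the inside of a glued box through its cable hole

## Robot

A 6-joint arm with a two-finger parallel gripper is mounted at the origin on the work surface. World frame = base frame: x ahead of the robot, y to its left, z up, the work surface at z = 0. Lengths are in m, angles in rad, forces in N, time in s.
With the tool pointing down it reaches from about 0.275 to 0.725 m from the base axis. Payload 5.6 kg.
Tool frame: the origin (TCP) lies midway between the tips of the shut fingers; the grasp point (between the pads) lies 19 mm behind it; y points along the fingers, x is the direction in which the jaws open and shut, and the axes are right-handed (so a half turn about y gives the same grasp; the last joint's range is limited). The gripper opens to 85 mm and grips with 20 to 120 N. Pads are 22 mm wide; open, the fingers measure 114 mm over their backs; the gripper's body (76 mm by 85 mm) begins 54 mm behind the grasp point. The pads swing forward as they close: fully open they stand 13 mm farther back than shut.
Start: joints at [1.458, 0.255, 0.108, 0, -1.424, -0.285], TCP at [0.213, 0.507, 0.231] pointing down, gripper open.
Joint ranges: [-2.95, 2.95], [-1.21, 1.97], [-1.09, 1.5], [-2.87, 1.71], [-2.94, -0.07], [-3.05, 3.05]. Speed limits (rad/s): [2.57, 2.57, 3.14, 3.14, 3.14, 3.14].

## Interface

Orientations are given as [roll, pitch, yaw] about the fixed x, y, z axes, in that order (R = Rz(yaw) Ry(pitch) Rx(roll)).
In Python, from rig import get_state, get_image, calibration, job_done gives the robot as it stands.
- The arm moves only by the tool drive_tool, never from a script. Its argument "moves" is a list of rows, each an object of numbers: "rx", "ry", "rz": the turn, a rotation vector about the world's x, y, z in rad; "tx", "ty", "tz": the shift along the world's x, y, z in mm; "jaw": the closure, from 0 (fully open) to 1 (shut). In form: [{"rx": .., "ry": .., "rz": .., "tx": .., "ty": .., "tz": .., "jaw": ..}, ...]. A call has exactly 10 rows; each row is the pose to reach, as a shift and turn from the pose measured when the call began; what a row does not reach only later rows make up. A row lasts 1/12 s, in which the tool goes at most 41.7 mm and 7.16 degrees, less where a joint would pass 70% of its speed; a pose out of reach is approached as far as the arm can. A call with a gripper value outside its range is refused whole. The fingers move at their own pace and stop on an object; "force" is the grip in N (left out, the last holds). Time passes only in rows, so rows that repeat a pose let the fingers close, or fill a call up. It gives the time, the measured TCP pose, the force and the opening at its end, in the units of the state.
- get_state(): the state, without advancing time (a new reading comes with each control period).
- get_image(name): name is "scene" or "top"; returns the picture (400x640x3 uint8, red, green, blue); there is no depth.
- calibration(name): a dict with "K" (3x3 intrinsics, pixels), "R" (3x3) and "t" (3): a world point X has camera coordinates R X + t. Camera axes: x right, y down, z forward; pixel columns grow to the right and rows downward; lengths in m; the calibration is good to about 2 mm. A picture is of the moment at which its call begins. calibration takes no time and is no camera call.
- job_done(): hands the job in, once; it reports no verdict.
The state is a dict: "time": time; "joints": joint angles; "qvel": joint speeds; "tau": joint torques, N m; "tool_pos": TCP position; "eef_rot": TCP orientation; "ft_force": force on the tool from outside, world axes, zero at the start; "moment": the same for the moment, N m; "finger_gap": finger opening in m.
Only numpy, scipy, OpenCV 4.12 (cv2) and the standard library are available. Lean on these libraries where they do the work, as an engineer would, in place of code of your own. Each camera call takes 0.05 s, during which the arm holds its last target. There are 200 camera calls.

## Task

The hollow wooden box in the two bar clamps has been glued shut and its inside must be filmed through the cable hole in its lid. Start the recorder by pushing its red plunger fully down and letting it spring back, then lift the orange inspection scope straight up out of its stand and lower its rod, upright, through the cable hole without ever touching the wood or the clamps, until the lens at the rod's end is about 20 mm below the underside of the lid. Finish still gripping the scope there, upright, still and centred in the hole with the same gap all round, and leave the other things on the bench where they are.

Things in the scene. Friction and masses are not known exactly. Their poses are not given: they have to be found in the camera images.
- box: hollow pine box, 220 (x) x 180 (y) x 100 mm high, fixed to the bench; origin at the centre of its underside, z up. Two steel bar clamps lie across it along its x axis at y = +-62 mm (rails 9 mm wide, their tops 134 mm above the bench, 115 mm clear between them); their black jaws (30 mm wide, 138 mm high) stand against the -x end, out to x = -136 mm, and beyond the +x end, and their red handles reach out to x = 280 mm
- hole (a point): centre of the mouth of the round cable hole, flush with the top of the box's lid (100 mm above the bench; 20 mm towards -x from the middle of the box). The hole is vertical, 24 mm in diameter and is ringed by a dark pencil line and goes straight through the 18 mm thick lid into the hollow box (free depth below the mouth 91 mm). Axes as the box's, z up
- recorder: fixed inspection recorder: black console 150 (x) x 170 (y) x 36 mm high with orange corners, origin at the centre of its underside; a tilted screen rises on its +x half from 34 mm high at x = +12 mm to 115 mm high at x = +100 mm; the plunger stands on its -x half at x = -40 mm, y = 0
- plunger_top (a point): centre of the flat top (28 mm wide) of the recorder's red mushroom plunger (36 mm diameter), 64 mm above the bench when up; it is pushed straight down
- plunger (a joint): travel of the plunger in m: 0 up, 0.010 fully down. A spring returns it: about 2 N starts it and 6 N holds it fully down, against a hard stop
- stand: fixed scope stand: base 90 x 90 mm, origin at the centre of its underside; two posts at y = +-34 mm carry a black top plate (60 x 85 mm) whose top is 128 mm above the bench, with a vertical 18 mm hole in its middle in which the scope hangs centred
- scope_grip (a point): centre of the scope's orange handle, half-way up. The scope (0.2 kg, up to a third more or less) is loose and hangs upright in the stand by its collar, its top 196 mm above the bench. Handle 26 mm (this point's x) by 34 mm (its y) by 64 mm high, flat sides; z points up along the rod's axis. Below it come a collar (34 mm diameter, 4 mm thick, its underside 36 mm below this point, resting on the stand's plate) and a steel rod 10 mm in diameter and 110 mm long
- scope_tip (a point): the lens, in the centre of the lower end of the scope's rod, 146 mm below scope_grip on the rod's axis (18 mm above the bench while the scope hangs in its stand)
- scope_rod (a point): point on the rod's axis 38 mm above the lens
- scope: the whole scope; origin at the lens, z up along the rod (as scope_tip)
- glue: loose white glue bottle with orange spout, 64 mm diameter, 182 mm high; origin at the centre of its underside
- jar: loose glass jar with black lid, 68 mm diameter, 85 mm high; origin at the centre of its underside
- tape: loose yellow tape measure standing on edge, 66 (x) x 34 (y) x 60 mm high; origin at the centre of its underside
- offcut: loose pine offcut, 90 (x) x 36 (y) x 22 mm; origin at the centre of its underside
- screwdriver: loose screwdriver with red handle lying along its x axis, 200 mm long, 26 mm high; origin under its middle
- brush: loose blue hand brush with black bristles lying along its x axis, 260 mm long, 42 mm high; origin under its middle
- square: loose try square lying flat: wooden stock 110 mm along its y, steel blade 150 mm along its x from the origin; 16 mm high; origin under the middle of the stock
Things that resemble listed ones, but are neither listed nor needed, are in the scene too. Leave any pink or turquoise look-alike of the recorder alone.

How it is judged:
By the outcome, as a careful person would: the job done as asked, in the order asked, and still so for the second after the job is handed in, while the arm keeps its last pose, push and grip.
It also fails if it takes over 72 s, if anything falls off the work surface, if the arm or the gripper's body presses on something with over 40 N, if the wrist force passes 120 N, or if a joint passes its speed limit or range.

## Working session

There is one attempt and no reset: what is moved stays moved. The work goes in short steps, Python scripts to look and compute and a tool call to move; the robot and the scene stay as the last step left them, time stands still between calls to the robot, and variables do not carry over. Pictures are saved under pics/ and viewed, about 8 in all and at most 12, crops included, and the job is handed in when it is done.

Besides the shell and the picture viewer there is one more tool, called after "Emit:" as name([rows], argument=value, ...), one row to a line, values as JSON. drive_tool: Moves the arm, as the interface text tells. Its arguments: {"type":"object","properties":{"moves":{"type":"array"},"force":{"type":"number"}},"required":["moves"]}

```bash
mkdir -p pics
cat > h.py <<'E'
import numpy as np, cv2
from rig import get_state,get_image,calibration,job_done
def snap(n,f):
    im=get_image(n); cv2.imwrite(f'pics/{f}.png',im[:,:,::-1]); return im
def ray(n,u,v):
    c=calibration(n);K,R,t=map(np.array,(c['K'],c['R'],c['t']))
    d=R.T@np.linalg.solve(K,[u,v,1]); return -R.T@t,d
def onz(n,u,v,z):
    o,d=ray(n,u,v); return o+d*(z-o[2])/d[2]
def proj(n,X):
    c=calibration(n);K,R,t=map(np.array,(c['K'],c['R'],c['t']))
    p=K@(R@np.array(X)+t); return p[:2]/p[2]
def tri(n1,p1,n2,p2):
    o1,d1=ray(n1,*p1);o2,d2=ray(n2,*p2)
    s=np.linalg.lstsq(np.c_[d1,-d2],o2-o1,rcond=None)[0]
    a,b=o1+s[0]*d1,o2+s[1]*d2; return (a+b)/2,np.linalg.norm(a-b)
E
python3 - <<'E'
from h import *
snap('scene','s0');snap('top','t0')
s=get_state();print(s)
for n in('scene','top'):
    c=calibration(n);print(n,-np.array(c['R']).T@c['t'],c['K'],c['R'])
E
```

```text
{'time': 0.1, 'joints': array([ 1.45762103e+00,  2.55707707e-01,  1.07130003e-01, -4.23580444e-04,
       -1.42389203e+00, -2.84616589e-01]), 'qvel': array([ 7.64178977e-05, -5.13245103e-04,  4.24034691e-03,  1.52354752e-03,
       -5.17691147e-04,  1.14659189e-03]), 'tau': array([-1.70414896e-03, -3.87604845e+01,  2.38471752e+01,  5.37781566e+00,
       -3.83055332e-03,  1.79984433e-06]), 'tool_pos': array([0.2128306 , 0.50667503, 0.23047397]), 'eef_rot': array([-1.57072851e+00, -1.72371987e-03, -1.96865062e+00]), 'ft_force': array([-0.22383485, -0.62426667, -0.59856298]), 'moment': array([-0.02257254,  0.01732317, -0.02887183]), 'finger_gap': 0.08517642426594278}
scene [1.01833355 0.75295854 0.97010925] [[438.24305519   0.         321.04210132]
 [  0.         438.24305519 206.08499806]
 [  0.           0.           1.        ]] [[-0.81468566  0.57975371  0.01314976]
 [ 0.38569169  0.55863907 -0.73427808]
 [-0.43304641 -0.59313407 -0.67872143]]
top [0.24133531 0.03228339 1.21953701] [[388.34326312   0.         321.40335226]
 [  0.         388.34326312 197.61793498]
 [  0.           0.           1.        ]] [[-2.35600434e-02 -9.99710081e-01 -4.96776690e-03]
 [-9.77915533e-01  2.40780658e-02 -2.07608902e-01]
 [ 2.07668327e-01 -3.32183304e-05 -9.78199297e-01]]
```

View pics/s0.png

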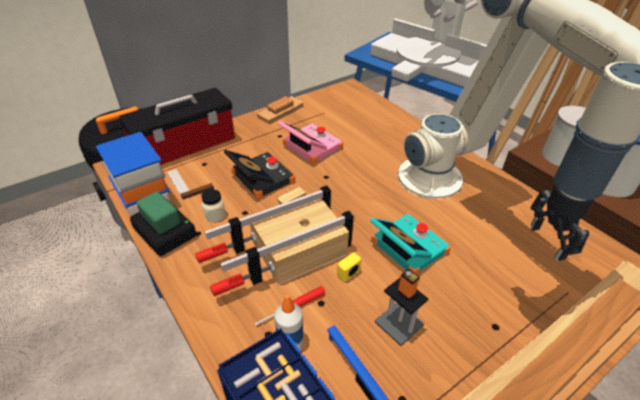

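View pics/t0.png

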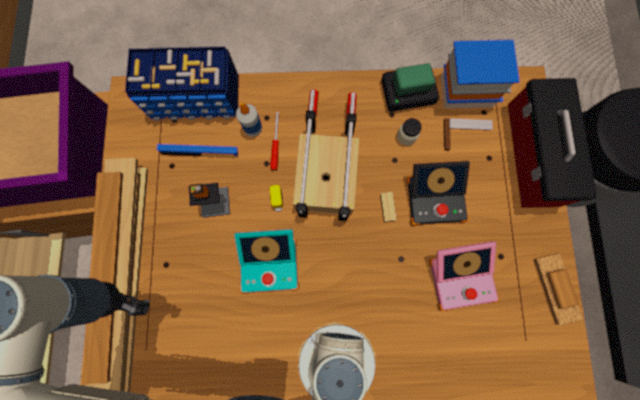

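Scene view: black recorder at (262,172), its red plunger at (272,161); turquoise (410,240) and pink (312,140) look-alikes. Orange scope in its stand at (408,285) and box hole at (305,222). Top view: black recorder (440,195) with plunger (443,210), turquoise plunger (267,279), pink plunger (471,294), scope (203,191), hole (326,177).

Orange candidates: scope (203,191 top), glue spout (243,108 top), toolbox trim. By the description I choose the black recorder and the handle in the black-topped stand. I'll check them in close crops.

Run:
```python
from h import *
t=cv2.imread('pics/t0.png');s=cv2.imread('pics/s0.png')
def cr(im,x,y,w,h,k): return cv2.resize(im[y:y+h,x:x+w],None,fx=k,fy=k,interpolation=cv2.INTER_CUBIC)
a=np.hstack([cr(t,180,170,60,50,6),cr(t,405,155,70,75,4)[:300]])
b=np.hstack([cr(s,370,255,60,50,6),cr(s,225,140,70,75,4)[:300]])
cv2.imwrite('pics/c1.png',np.vstack([a,b]))
a=np.hstack([cr(t,285,85,80,140,4),cr(s,190,180,170,140,2)[:560]]) if 0 else None
b=np.vstack([cr(s,190,180,170,120,4)]);cv2.imwrite('pics/c2.png',b)
cv2.imwrite('pics/c3.png',cr(t,285,85,80,140,4))
for n,im,(x,y,w,h) in(('top',t,(405,190,70,35)),('scene',s,(255,150,35,20))):
    hsv=cv2.cvtColor(im,cv2.COLOR_BGR2HSV)
    m=((hsv[...,0]<6)|(hsv[...,0]>174))&(hsv[...,1]>170)&(hsv[...,2]>90)
    M=np.zeros_like(m);M[y:y+h,x:x+w]=m[y:y+h,x:x+w]
    v,u=np.nonzero(M);print(n,u.mean(),v.mean(),len(u),u.min(),u.max(),v.min(),v.max(),onz(n,u.mean(),v.mean(),.061))
```

```text
top 442.2022471910112 208.96629213483146 89 437 447 204 214 [ 0.44319266 -0.33238662  0.061     ]
scene 271.54716981132077 159.81132075471697 53 267 276 156 163 [ 0.44246324 -0.32950641  0.061     ]
```

View pics/c1.png

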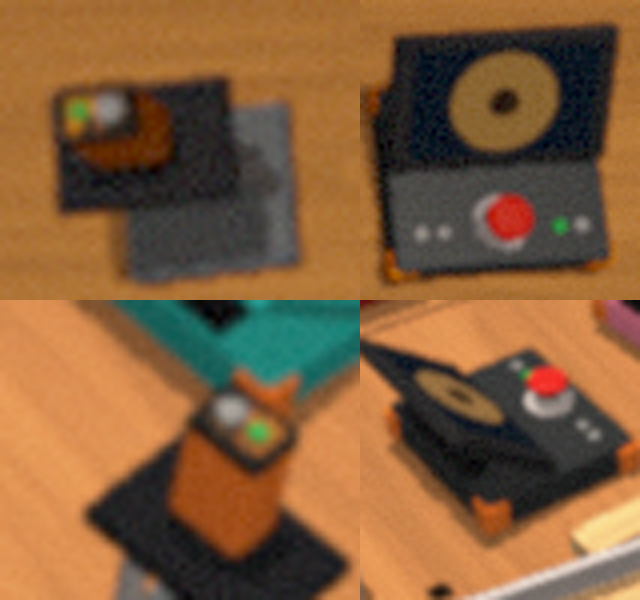

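View pics/c3.png

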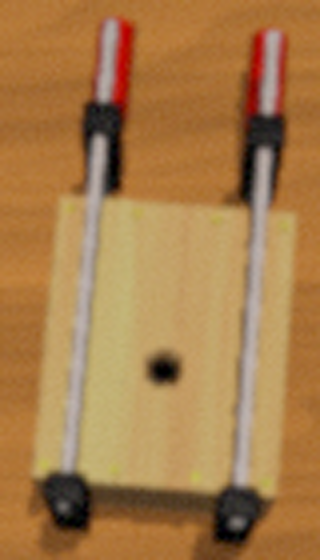

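```bash
python3 - <<'E'
from h import *
t=cv2.imread('pics/t0.png');s=cv2.imread('pics/s0.png')
def dark(n,im,x,y,w,h,z):
    g=cv2.cvtColor(im,cv2.COLOR_BGR2GRAY)[y:y+h,x:x+w].astype(float)
    bg=np.median(g);wt=np.clip(bg-g-25,0,60);v,u=np.mgrid[y:y+h,x:x+w]
    print(np.round(g).astype(int))
    p=(u*wt).sum()/wt.sum(),(v*wt).sum()/wt.sum();print(n,p,wt.sum()/60,onz(n,*p,z));return p
a=dark('top',t,318,169,16,16,.1);b=dark('scene',s,297,214,17,15,.1);print(tri('top',a,'scene',b))
# box lid corners from c3 (approx) -> hole
for c in((62,197),(295,213),(272,497),(36,480)): print(onz('top',285+c[0]/4-.4,85+c[1]/4-.4,.1))
print('plate')
for c in((57,93),(230,78),(238,190),(62,212)): print(onz('top',180+c[0]/6-.4,170+c[1]/6-.4,.128))
for c in((85,215),(237,345),(350,265)): print('s',onz('scene',370+c[0]/6-.4,255+c[1]/6-.4,.128))
print('htop')
for c in((57,92),(136,88),(138,137),(60,140)): print(onz('top',180+c[0]/6-.4,170+c[1]/6-.4,.196))
for c in((190,117),(250,172),(300,130),(235,78)): print('s',onz('scene',370+c[0]/6-.4,255+c[1]/6-.4,.196))
E
python3 - <<'E'
import cv2,numpy as np
s=cv2.imread('pics/s0.png');t=cv2.imread('pics/t0.png')
a=cv2.resize(s[255:320,370:435],None,fx=9,fy=9,interpolation=cv2.INTER_CUBIC)
cv2.imwrite('pics/c4.png',a)
E
```

```text
[[171 167 167 165 168 167 166 167 165 165 164 164 160 162 161 162]
 [171 169 165 167 167 167 166 170 167 163 164 161 161 162 162 162]
 [170 168 165 168 167 167 160 159 159 158 160 163 164 162 162 164]
 [171 167 168 165 161 153 142 132 133 136 144 157 161 164 160 163]
 [171 170 164 156 143 131 111 103  99 107 128 136 151 158 162 166]
 [170 169 160 140 122 102  81  68  73  84 101 116 134 156 164 162]
 [170 169 156 127  95  69  44  36  41  56  68  90 126 155 162 164]
 [170 166 156 123  75  43  14  17   7  30  42  72 123 154 159 162]
 [170 167 157 123  75  31   4   0   1   6  32  67 118 151 165 161]
 [173 170 157 123  78  45  11   2   1  12  33  79 123 155 162 164]
 [171 165 158 131  99  63  37  26  26  37  48  92 135 158 160 164]
 [173 168 162 153 132 101  78  68  84  74  85 123 151 158 164 161]
 [171 167 166 165 155 138 122 124 126 130 128 144 158 163 160 163]
 [170 167 165 165 163 157 156 156 157 153 151 156 158 160 162 160]
 [168 164 168 168 166 168 168 168 163 161 162 159 163 162 162 159]
 [169 165 165 166 167 166 168 167 168 164 161 162 160 160 163 158]]
top (np.float64(325.5498768
[... 1359 characters left out ...]
44))
[0.6796667  0.09260434 0.1       ]
[ 0.66224122 -0.0846116   0.1       ]
[ 0.44315085 -0.05827782  0.1       ]
[0.46006211 0.11437302 0.1       ]
plate
[0.519581   0.41470777 0.128     ]
[0.52498078 0.33129004 0.128     ]
[0.46957623 0.32569954 0.128     ]
[0.46090885 0.40954855 0.128     ]
s [0.52900391 0.33854069 0.128     ]
s [0.52173129 0.41609622 0.128     ]
s [0.46065854 0.4148351  0.128     ]
htop
[0.50271396 0.39090573 0.196     ]
[0.50369363 0.35514893 0.196     ]
[0.48088205 0.35333048 0.196     ]
[0.48036289 0.38849733 0.196     ]
s [0.50669394 0.36084218 0.196     ]
s [0.50614658 0.39212237 0.196     ]
s [0.47728635 0.38872439 0.196     ]
s [0.47985915 0.35687355 0.196     ]
```

View pics/c4.png

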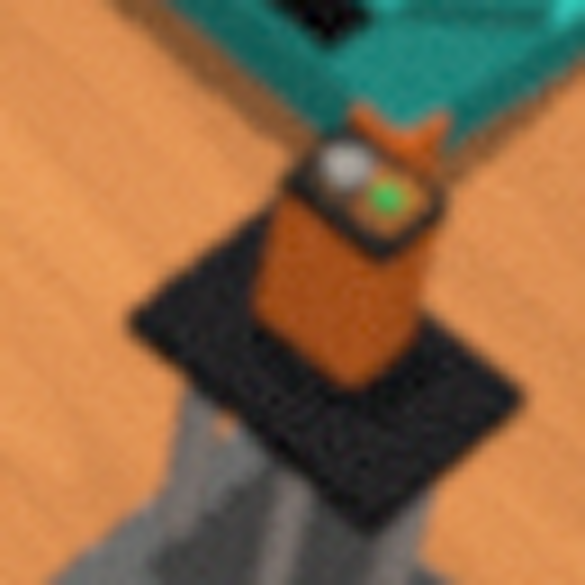

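Black recorder, with screen, orange corners and white-ringed red plunger, is confirmed. So is the orange handle on the black plate (handle yaw about +5°). Estimates:

| Point | x (m) | y (m) | z (m) |
|---|---|---|---|
| plunger | 0.443 | -0.331 | |
| scope | 0.492 | 0.373 | |
| hole | 0.5414 | 0.0188 | 0.100 |

First I move to the plunger with the jaws shut.

Emit:
drive_tool([
  {"tx": 15, "ty": -35, "tz": 5, "rz": 0.08, "jaw": 1},
  {"tx": 30, "ty": -70, "tz": 10, "rz": 0.16, "jaw": 1},
  {"tx": 40, "ty": -105, "tz": 10, "rz": 0.24, "jaw": 1},
  {"tx": 50, "ty": -140, "tz": 10, "rz": 0.32, "jaw": 1},
  {"tx": 60, "ty": -175, "tz": 10, "rz": 0.4, "jaw": 1},
  {"tx": 70, "ty": -210, "tz": 10, "rz": 0.483, "jaw": 1},
  {"tx": 80, "ty": -245, "tz": 10, "rz": 0.483, "jaw": 1},
  {"tx": 90, "ty": -280, "tz": 10, "rz": 0.483, "jaw": 1},
  {"tx": 100, "ty": -315, "tz": 10, "rz": 0.483, "jaw": 1},
  {"tx": 110, "ty": -350, "tz": 10, "rz": 0.483, "jaw": 1},
], force=40)

```text
$.moves[0]: bad value
```

Emit:
drive_tool([
  {"rx": 0, "ry": 0, "tx": 15, "ty": -35, "tz": 5, "rz": 0.08, "jaw": 1},
  {"rx": 0, "ry": 0, "tx": 30, "ty": -70, "tz": 10, "rz": 0.16, "jaw": 1},
  {"rx": 0, "ry": 0, "tx": 40, "ty": -105, "tz": 10, "rz": 0.24, "jaw": 1},
  {"rx": 0, "ry": 0, "tx": 50, "ty": -140, "tz": 10, "rz": 0.32, "jaw": 1},
  {"rx": 0, "ry": 0, "tx": 60, "ty": -175, "tz": 10, "rz": 0.4, "jaw": 1},
  {"rx": 0, "ry": 0, "tx": 70, "ty": -210, "tz": 10, "rz": 0.483, "jaw": 1},
  {"rx": 0, "ry": 0, "tx": 80, "ty": -245, "tz": 10, "rz": 0.483, "jaw": 1},
  {"rx": 0, "ry": 0, "tx": 90, "ty": -280, "tz": 10, "rz": 0.483, "jaw": 1},
  {"rx": 0, "ry": 0, "tx": 100, "ty": -315, "tz": 10, "rz": 0.483, "jaw": 1},
  {"rx": 0, "ry": 0, "tx": 110, "ty": -350, "tz": 10, "rz": 0.483, "jaw": 1},
], force=40)

```text
time: 0.93
tool_pos: [0.3226, 0.1548, 0.2404]
eef_rot: [-1.571, -0.002, -1.485]
ft_force: [1.4, 0.3, -0.6]
finger_gap: 0.0003
```

Emit:
drive_tool([
  {"rx": 0, "ry": 0, "tx": 10, "ty": -35, "tz": 0, "rz": 0, "jaw": 1},
  {"rx": 0, "ry": 0, "tx": 20, "ty": -70, "tz": 0, "rz": 0, "jaw": 1},
  {"rx": 0, "ry": 0, "tx": 30, "ty": -105, "tz": 0, "rz": 0, "jaw": 1},
  {"rx": 0, "ry": 0, "tx": 40, "ty": -140, "tz": 0, "rz": 0, "jaw": 1},
  {"rx": 0, "ry": 0, "tx": 50, "ty": -175, "tz": 0, "rz": 0, "jaw": 1},
  {"rx": 0, "ry": 0, "tx": 60, "ty": -210, "tz": 0, "rz": 0, "jaw": 1},
  {"rx": 0, "ry": 0, "tx": 70, "ty": -245, "tz": 0, "rz": 0, "jaw": 1},
  {"rx": 0, "ry": 0, "tx": 80, "ty": -280, "tz": 0, "rz": 0, "jaw": 1},
  {"rx": 0, "ry": 0, "tx": 90, "ty": -315, "tz": 0, "rz": 0, "jaw": 1},
  {"rx": 0, "ry": 0, "tx": 100, "ty": -350, "tz": 0, "rz": 0, "jaw": 1},
])

```text
time: 1.77
tool_pos: [0.4224, -0.1971, 0.24]
eef_rot: [-1.571, -0.001, -1.485]
ft_force: [0.5, 1.2, -0.6]
finger_gap: -0.0001
```

Emit:
drive_tool([
  {"rx": 0, "ry": 0, "tx": 10, "ty": -35, "tz": 0, "rz": 0, "jaw": 1},
  {"rx": 0, "ry": 0, "tx": 15, "ty": -70, "tz": 0, "rz": 0, "jaw": 1},
  {"rx": 0, "ry": 0, "tx": 20, "ty": -105, "tz": 0, "rz": 0, "jaw": 1},
  {"rx": 0, "ry": 0, "tx": 20, "ty": -136, "tz": 0, "rz": 0, "jaw": 1},
  {"rx": 0, "ry": 0, "tx": 20, "ty": -136, "tz": -30, "rz": 0, "jaw": 1},
  {"rx": 0, "ry": 0, "tx": 20, "ty": -136, "tz": -60, "rz": 0, "jaw": 1},
  {"rx": 0, "ry": 0, "tx": 20, "ty": -136, "tz": -90, "rz": 0, "jaw": 1},
  {"rx": 0, "ry": 0, "tx": 20, "ty": -136, "tz": -120, "rz": 0, "jaw": 1},
  {"rx": 0, "ry": 0, "tx": 20, "ty": -136, "tz": -140, "rz": 0, "jaw": 1},
  {"rx": 0, "ry": 0, "tx": 20, "ty": -136, "tz": -140, "rz": 0, "jaw": 1},
])

```text
time: 2.6
tool_pos: [0.4392, -0.3313, 0.0948]
eef_rot: [-1.579, 0.005, -1.486]
ft_force: [-0.5, -0.4, -0.9]
finger_gap: -0.0001
```

Run:
```python
from h import *
s=get_state();print(s['tool_pos'],s['ft_force'])
a=snap('scene','s1');b=snap('top','t1')
c=lambda im,x,y:cv2.resize(im[y:y+75,x:x+75,::-1],None,fx=5,fy=5,interpolation=cv2.INTER_CUBIC)
cv2.imwrite('pics/c5.png',np.hstack([c(a,230,125),c(b,405,155)]))
```

```text
[ 0.4391589  -0.33125353  0.09479568] [-0.51585924 -0.39905209 -0.86445558]
```

View pics/c5.png

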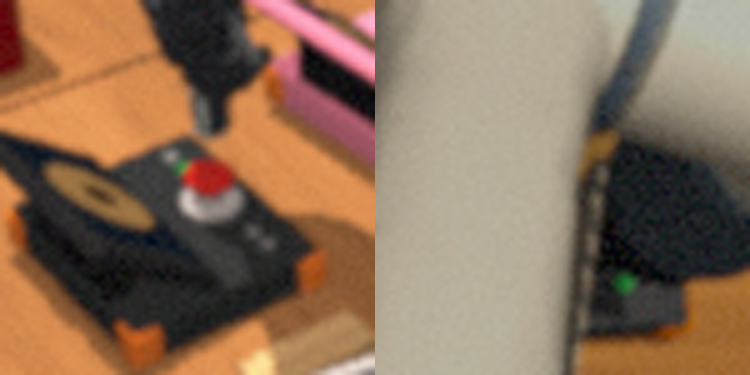

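The scene crop shows the shut fingertips at crop (210,130), directly above the plunger at (207,178). Next I push down gently.

Emit:
drive_tool([
  {"rx": 0, "ry": 0, "tx": 3, "ty": 0, "tz": -10, "rz": 0, "jaw": 1},
  {"rx": 0, "ry": 0, "tx": 3, "ty": 0, "tz": -20, "rz": 0, "jaw": 1},
  {"rx": 0, "ry": 0, "tx": 3, "ty": 0, "tz": -27, "rz": 0, "jaw": 1},
  {"rx": 0, "ry": 0, "tx": 3, "ty": 0, "tz": -31, "rz": 0, "jaw": 1},
  {"rx": 0, "ry": 0, "tx": 3, "ty": 0, "tz": -34, "rz": 0, "jaw": 1},
  {"rx": 0, "ry": 0, "tx": 3, "ty": 0, "tz": -36, "rz": 0, "jaw": 1},
  {"rx": 0, "ry": 0, "tx": 3, "ty": 0, "tz": -38, "rz": 0, "jaw": 1},
  {"rx": 0, "ry": 0, "tx": 3, "ty": 0, "tz": -38, "rz": 0, "jaw": 1},
  {"rx": 0, "ry": 0, "tx": 3, "ty": 0, "tz": -38, "rz": 0, "jaw": 1},
  {"rx": 0, "ry": 0, "tx": 3, "ty": 0, "tz": -38, "rz": 0, "jaw": 1},
])

```text
time: 3.53
tool_pos: [0.445, -0.3332, 0.0624]
eef_rot: [-1.573, -0.001, -1.485]
ft_force: [-1.2, 0.8, 2.1]
finger_gap: -0.0002
```

Emit:
drive_tool([
  {"rx": 0, "ry": 0, "tx": -1, "ty": 1, "tz": -2, "rz": 0, "jaw": 1},
  {"rx": 0, "ry": 0, "tx": -1, "ty": 1, "tz": -4, "rz": 0, "jaw": 1},
  {"rx": 0, "ry": 0, "tx": -1, "ty": 1, "tz": -6, "rz": 0, "jaw": 1},
  {"rx": 0, "ry": 0, "tx": -1, "ty": 1, "tz": -7, "rz": 0, "jaw": 1},
  {"rx": 0, "ry": 0, "tx": -1, "ty": 1, "tz": -8, "rz": 0, "jaw": 1},
  {"rx": 0, "ry": 0, "tx": -1, "ty": 1, "tz": -9, "rz": 0, "jaw": 1},
  {"rx": 0, "ry": 0, "tx": -1, "ty": 1, "tz": -9, "rz": 0, "jaw": 1},
  {"rx": 0, "ry": 0, "tx": -1, "ty": 1, "tz": -9, "rz": 0, "jaw": 1},
  {"rx": 0, "ry": 0, "tx": -1, "ty": 1, "tz": -9, "rz": 0, "jaw": 1},
  {"rx": 0, "ry": 0, "tx": -1, "ty": 1, "tz": -9, "rz": 0, "jaw": 1},
])

```text
time: 4.37
tool_pos: [0.4449, -0.3329, 0.0541]
eef_rot: [-1.571, -0.003, -1.485]
ft_force: [1.2, -1.1, 5.5]
finger_gap: 0.0
```

Emit:
drive_tool([
  {"rx": 0, "ry": 0, "tx": 0, "ty": 0, "tz": -1, "rz": 0, "jaw": 1},
  {"rx": 0, "ry": 0, "tx": 0, "ty": 0, "tz": -1, "rz": 0, "jaw": 1},
  {"rx": 0, "ry": 0, "tx": 0, "ty": 0, "tz": -1.5, "rz": 0, "jaw": 1},
  {"rx": 0, "ry": 0, "tx": 0, "ty": 0, "tz": -1.5, "rz": 0, "jaw": 1},
  {"rx": 0, "ry": 0, "tx": 0, "ty": 0, "tz": -2, "rz": 0, "jaw": 1},
  {"rx": 0, "ry": 0, "tx": 0, "ty": 0, "tz": -2, "rz": 0, "jaw": 1},
  {"rx": 0, "ry": 0, "tx": 0, "ty": 0, "tz": -2, "rz": 0, "jaw": 1},
  {"rx": 0, "ry": 0, "tx": 0, "ty": 0, "tz": -2, "rz": 0, "jaw": 1},
  {"rx": 0, "ry": 0, "tx": 0, "ty": 0, "tz": -2, "rz": 0, "jaw": 1},
  {"rx": 0, "ry": 0, "tx": 0, "ty": 0, "tz": -2, "rz": 0, "jaw": 1},
])

```text
time: 5.2
tool_pos: [0.445, -0.3331, 0.0539]
eef_rot: [-1.57, -0.004, -1.484]
ft_force: [-3.4, 3.0, 15.9]
finger_gap: 0.0001
```

Hard stop is reached (16 N, height unchanged). Now I release and head to the scope.

Emit:
drive_tool([
  {"rx": 0, "ry": 0, "tx": 0, "ty": 0, "tz": 5, "rz": 0, "jaw": 1},
  {"rx": 0, "ry": 0, "tx": 0, "ty": 0, "tz": 15, "rz": 0, "jaw": 1},
  {"rx": 0, "ry": 0, "tx": 0, "ty": 0, "tz": 40, "rz": 0, "jaw": 1},
  {"rx": 0, "ry": 0, "tx": 0, "ty": 0, "tz": 75, "rz": 0, "jaw": 1},
  {"rx": 0, "ry": 0, "tx": 0, "ty": 0, "tz": 110, "rz": 0, "jaw": 1},
  {"rx": 0, "ry": 0, "tx": 0, "ty": 0, "tz": 145, "rz": 0, "jaw": 1},
  {"rx": 0, "ry": 0, "tx": 0, "ty": 0, "tz": 180, "rz": 0, "jaw": 0.5},
  {"rx": 0, "ry": 0, "tx": 0, "ty": 20, "tz": 210, "rz": 0, "jaw": 0},
  {"rx": 0, "ry": 0, "tx": 0, "ty": 55, "tz": 220, "rz": 0, "jaw": 0},
  {"rx": 0, "ry": 0, "tx": 0, "ty": 90, "tz": 220, "rz": 0, "jaw": 0},
])

```text
time: 6.03
tool_pos: [0.4455, -0.2426, 0.2765]
eef_rot: [-1.567, -0.005, -1.486]
ft_force: [1.6, 1.1, -0.5]
finger_gap: 0.0485
```

Run:
```python
from h import *
a=snap('scene','s2')
im=a[:,:,::-1].copy();hsv=cv2.cvtColor(im,cv2.COLOR_BGR2HSV)
o=cv2.cvtColor(cv2.imread('pics/s0.png'),cv2.COLOR_BGR2HSV)
for h in(o,hsv):
    m=((h[...,0]<6)|(h[...,0]>174))&(h[...,1]>170)&(h[...,2]>90);v,u=np.nonzero(m[150:170,255:290]);print(u.mean()+255,v.mean()+150,len(u))
print(get_state()['tool_pos'])
```

```text
271.54716981132077 159.81132075471697 53
271.5925925925926 159.75925925925927 54
[ 0.44514606 -0.23715534  0.27531844]
```

Emit:
drive_tool([
  {"rx": 0, "ry": 0, "tx": 0, "ty": 35, "tz": 5, "rz": 0, "jaw": 0},
  {"rx": 0, "ry": 0, "tx": 3, "ty": 70, "tz": 5, "rz": 0, "jaw": 0},
  {"rx": 0, "ry": 0, "tx": 6, "ty": 105, "tz": 5, "rz": 0, "jaw": 0},
  {"rx": 0, "ry": 0, "tx": 9, "ty": 140, "tz": 5, "rz": 0, "jaw": 0},
  {"rx": 0, "ry": 0, "tx": 12, "ty": 175, "tz": 5, "rz": 0, "jaw": 0},
  {"rx": 0, "ry": 0, "tx": 15, "ty": 210, "tz": 5, "rz": 0, "jaw": 0},
  {"rx": 0, "ry": 0, "tx": 18, "ty": 245, "tz": 5, "rz": 0, "jaw": 0},
  {"rx": 0, "ry": 0, "tx": 21, "ty": 280, "tz": 5, "rz": 0, "jaw": 0},
  {"rx": 0, "ry": 0, "tx": 24, "ty": 315, "tz": 5, "rz": 0, "jaw": 0},
  {"rx": 0, "ry": 0, "tx": 27, "ty": 350, "tz": 5, "rz": 0, "jaw": 0},
])

```text
time: 6.92
tool_pos: [0.4709, 0.1147, 0.2796]
eef_rot: [-1.57, -0.001, -1.482]
ft_force: [1.6, -0.4, 0.5]
finger_gap: 0.0856
```

Emit:
drive_tool([
  {"rx": 0, "ry": 0, "tx": 2, "ty": 35, "tz": 0, "rz": 0, "jaw": 0},
  {"rx": 0, "ry": 0, "tx": 4, "ty": 70, "tz": 0, "rz": 0, "jaw": 0},
  {"rx": 0, "ry": 0, "tx": 6, "ty": 105, "tz": 0, "rz": 0, "jaw": 0},
  {"rx": 0, "ry": 0, "tx": 9, "ty": 140, "tz": 0, "rz": 0, "jaw": 0},
  {"rx": 0, "ry": 0, "tx": 12, "ty": 175, "tz": 0, "rz": 0, "jaw": 0},
  {"rx": 0, "ry": 0, "tx": 15, "ty": 210, "tz": 0, "rz": 0, "jaw": 0},
  {"rx": 0, "ry": 0, "tx": 18, "ty": 240, "tz": 0, "rz": 0, "jaw": 0},
  {"rx": 0, "ry": 0, "tx": 20, "ty": 260, "tz": 0, "rz": 0, "jaw": 0},
  {"rx": 0, "ry": 0, "tx": 20, "ty": 260, "tz": 0, "rz": 0, "jaw": 0},
  {"rx": 0, "ry": 0, "tx": 20, "ty": 260, "tz": 0, "rz": 0, "jaw": 0},
])

```text
time: 7.75
tool_pos: [0.49, 0.3754, 0.2778]
eef_rot: [-1.573, -0.003, -1.481]
ft_force: [-0.3, -0.4, -0.2]
finger_gap: 0.085
```

Run:
```python
from h import *
a=snap('scene','s3');b=snap('top','t3')
s=get_state();print(s['tool_pos'],s['eef_rot'])
cv2.imwrite('pics/c6.png',np.hstack([cv2.resize(a[180:320,340:480,::-1],None,fx=2.8,fy=2.8),cv2.resize(b[140:280,140:280,::-1],None,fx=2.8,fy=2.8)]))
```

```text
[0.4906093  0.37402116 0.27930763] [-1.57069641e+00 -1.52284547e-03 -1.48234938e+00]
```

View pics/c6.png

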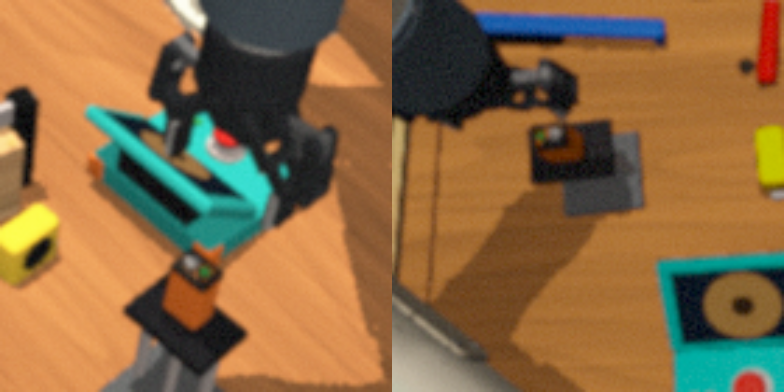

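The gripper sits over the scope in both views, with the fingers straddling the handle's long axis and nothing close by. I descend and grip.

Emit:
drive_tool([
  {"rx": 0, "ry": 0, "tx": 1.5, "ty": -1, "tz": -20, "rz": 0, "jaw": 0},
  {"rx": 0, "ry": 0, "tx": 1.5, "ty": -1, "tz": -45, "rz": 0, "jaw": 0},
  {"rx": 0, "ry": 0, "tx": 1.5, "ty": -1, "tz": -70, "rz": 0, "jaw": 0},
  {"rx": 0, "ry": 0, "tx": 1.5, "ty": -1, "tz": -95, "rz": 0, "jaw": 0},
  {"rx": 0, "ry": 0, "tx": 1.5, "ty": -1, "tz": -115, "rz": 0, "jaw": 0},
  {"rx": 0, "ry": 0, "tx": 1.5, "ty": -1, "tz": -125, "rz": 0, "jaw": 0},
  {"rx": 0, "ry": 0, "tx": 1.5, "ty": -1, "tz": -131, "rz": 0, "jaw": 0},
  {"rx": 0, "ry": 0, "tx": 1.5, "ty": -1, "tz": -131, "rz": 0, "jaw": 0},
  {"rx": 0, "ry": 0, "tx": 1.5, "ty": -1, "tz": -131, "rz": 0, "jaw": 0},
  {"rx": 0, "ry": 0, "tx": 1.5, "ty": -1, "tz": -131, "rz": 0, "jaw": 0},
])

```text
time: 8.68
tool_pos: [0.4929, 0.3734, 0.1501]
eef_rot: [-1.568, 0.0, -1.482]
ft_force: [-0.8, -0.8, 1.0]
finger_gap: 0.0853
```

Emit:
drive_tool([
  {"rx": 0, "ry": 0, "tx": 0, "ty": 0, "tz": 0, "rz": 0, "jaw": 0.2},
  {"rx": 0, "ry": 0, "tx": 0, "ty": 0, "tz": 0, "rz": 0, "jaw": 0.35},
  {"rx": 0, "ry": 0, "tx": 0, "ty": 0, "tz": 0, "rz": 0, "jaw": 0.45},
  {"rx": 0, "ry": 0, "tx": 0, "ty": 0, "tz": 0, "rz": 0, "jaw": 0.5},
  {"rx": 0, "ry": 0, "tx": 0, "ty": 0, "tz": 0, "rz": 0, "jaw": 0.55},
  {"rx": 0, "ry": 0, "tx": 0, "ty": 0, "tz": 0, "rz": 0, "jaw": 0.6},
  {"rx": 0, "ry": 0, "tx": 0, "ty": 0, "tz": 0, "rz": 0, "jaw": 0.7},
  {"rx": 0, "ry": 0, "tx": 0, "ty": 0, "tz": 0, "rz": 0, "jaw": 0.8},
  {"rx": 0, "ry": 0, "tx": 0, "ty": 0, "tz": 0, "rz": 0, "jaw": 1},
  {"rx": 0, "ry": 0, "tx": 0, "ty": 0, "tz": 0, "rz": 0, "jaw": 1},
], force=50)

```text
time: 9.52
tool_pos: [0.4929, 0.3734, 0.1502]
eef_rot: [-1.568, 0.0, -1.482]
ft_force: [-0.6, -1.4, 1.8]
finger_gap: 0.0333
```

Emit:
drive_tool([
  {"rx": 0, "ry": 0, "tx": 0, "ty": 0, "tz": 3, "rz": 0, "jaw": 1},
  {"rx": 0, "ry": 0, "tx": 0, "ty": 0, "tz": 8, "rz": 0, "jaw": 1},
  {"rx": 0, "ry": 0, "tx": 0, "ty": 0, "tz": 15, "rz": 0, "jaw": 1},
  {"rx": 0, "ry": 0, "tx": 0, "ty": 0, "tz": 25, "rz": 0, "jaw": 1},
  {"rx": 0, "ry": 0, "tx": 0, "ty": 0, "tz": 35, "rz": 0, "jaw": 1},
  {"rx": 0, "ry": 0, "tx": 0, "ty": 0, "tz": 45, "rz": 0, "jaw": 1},
  {"rx": 0, "ry": 0, "tx": 0, "ty": 0, "tz": 55, "rz": 0, "jaw": 1},
  {"rx": 0, "ry": 0, "tx": 0, "ty": 0, "tz": 65, "rz": 0, "jaw": 1},
  {"rx": 0, "ry": 0, "tx": 0, "ty": 0, "tz": 75, "rz": 0, "jaw": 1},
  {"rx": 0, "ry": 0, "tx": 0, "ty": 0, "tz": 85, "rz": 0, "jaw": 1},
])

```text
time: 10.35
tool_pos: [0.4929, 0.3733, 0.2364]
eef_rot: [-1.568, 0.0, -1.482]
ft_force: [0.5, -0.2, -2.6]
finger_gap: 0.0334
```

Emit:
drive_tool([
  {"rx": 0, "ry": 0, "tx": 0, "ty": 0, "tz": 10, "rz": 0, "jaw": 1},
  {"rx": 0, "ry": 0, "tx": 0, "ty": 0, "tz": 20, "rz": 0, "jaw": 1},
  {"rx": 0, "ry": 0, "tx": 0, "ty": 0, "tz": 30, "rz": 0, "jaw": 1},
  {"rx": 0, "ry": 0, "tx": 0, "ty": 0, "tz": 40, "rz": 0, "jaw": 1},
  {"rx": 0, "ry": 0, "tx": 0, "ty": 0, "tz": 50, "rz": 0, "jaw": 1},
  {"rx": 0, "ry": 0, "tx": 0, "ty": 0, "tz": 60, "rz": 0, "jaw": 1},
  {"rx": 0, "ry": 0, "tx": 0, "ty": 0, "tz": 70, "rz": 0, "jaw": 1},
  {"rx": 0, "ry": 0, "tx": 0, "ty": 0, "tz": 78, "rz": 0, "jaw": 1},
  {"rx": 0, "ry": 0, "tx": 0, "ty": 0, "tz": 80, "rz": 0, "jaw": 1},
  {"rx": 0, "ry": 0, "tx": 0, "ty": 0, "tz": 80, "rz": 0, "jaw": 1},
])

```text
time: 11.18
tool_pos: [0.493, 0.3736, 0.3171]
eef_rot: [-1.567, 0.001, -1.482]
ft_force: [0.3, 0.1, -1.9]
finger_gap: 0.0337
```

Run:
```python
from h import *
a=snap('scene','s4');b=snap('top','t4')
s=get_state();print(s['tool_pos'],s['eef_rot'],s['joints'],s['finger_gap'],s['ft_force'],s['moment'])
g=lambda z:(s['tool_pos'][0],s['tool_pos'][1],z)
print(proj('scene',g(.18)),proj('scene',g(.29)))
print(proj('top',g(.18)),proj('top',g(.29)))
cv2.imwrite('pics/c7.png',np.hstack([cv2.resize(a[180:320,340:480,::-1],None,fx=2.8,fy=2.8),cv2.resize(b[140:280,140:280,::-1],None,fx=2.8,fy=2.8)]))
```

```text
[0.49267985 0.37335173 0.31577409] [-1.56901968e+00 -6.98417043e-05 -1.48237670e+00] [ 9.01728128e-01  3.94706395e-01  5.16775080e-01  1.34867703e-03
 -1.69169492e+00  7.57651326e-01] 0.03347378484183692 [ 0.27218249  0.30715756 -2.40974491] [-0.04601718  0.00325523  0.00669419]
[408.67452771 279.3532875 ] [416.5228737  246.62455452]
[197.26864862 189.71189073] [183.15534073 179.60297446]
```

View pics/c7.png

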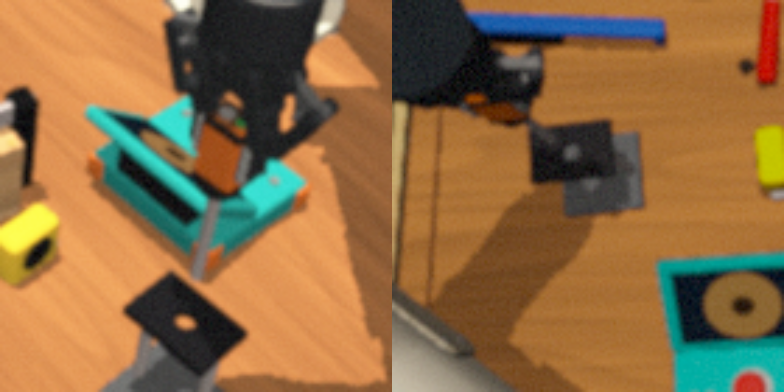

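Rod is free of the stand: scene tip at about px (411,279), gripped upright. I measure its centreline at subpixel accuracy against the arm-free picture.

```bash
cat >> h.py <<'E'
def rodline(im,ref,rows,x0,x1,thr=40):
    d=np.abs(im.astype(float)-ref.astype(float)).sum(2); out=[]
    for r in rows:
        w=np.clip(d[r,x0:x1]-thr,0,80); 
        if w.sum()>100: out.append((r,(w*np.arange(x0,x1)).sum()/w.sum(),w.sum()/80))
    return np.array(out)
E
python3 - <<'E'
from h import *
a=cv2.imread('pics/s4.png');r=cv2.imread('pics/s0.png')
o=rodline(a,r,range(250,284),400,425);s=get_state()['tool_pos']
for q in o:
    # projected axis at that row
    zs=np.linspace(.15,.32,400);p=np.array([proj('scene',(s[0],s[1],z)) for z in zs]);i=np.argmin(abs(p[:,1]-q[0]));print(np.round(q,2),round(p[i,0],2),round(zs[i],3))
t=cv2.imread('pics/t4.png');rt=cv2.imread('pics/t0.png')
print(onz('scene',340+186/2.8,180+322/2.8,.128),onz('top',140+(572-392)/2.8,140+152/2.8,.128))
k=lambda im,x,y,w,h,f:cv2.resize(im[y:y+h,x:x+w],None,fx=f,fy=f,interpolation=cv2.INTER_CUBIC)
cv2.imwrite('pics/c8.png',np.hstack([k(a,385,235,50,50,8),k(t,170,165,50,50,8)]))
E
```

```text
[250.   417.59   8.96] 415.72 0.28
[251.   417.34   7.88] 415.46 0.276
[252.   416.14   5.94] 415.24 0.273
[253.   415.64   5.09] 414.98 0.27
[254.   413.91   4.81] 414.76 0.267
[255.   415.31   4.74] 414.5 0.263
[256.   415.01   4.24] 414.28 0.26Traceback (most recent call last):
  File "<stdin>", line 6, in <module>
  File "h.py", line 11, in proj
    c=calibration(n);K,R,t=map(np.array,(c['K'],c['R'],c['t']))
ValueError: time passes only in moves, steps and waits
```

```bash
sed -i 's/^def snap/import functools\ncalibration=functools.lru_cache(calibration)\ndef snap/' h.py
python3 - <<'E'
from h import *
a=cv2.imread('pics/s4.png');r=cv2.imread('pics/s0.png')
o=rodline(a,r,range(250,284),400,425);s=get_state()['tool_pos']
zs=np.linspace(.15,.32,400);p=np.array([proj('scene',(s[0],s[1],z)) for z in zs])
for q in o:
    i=np.argmin(abs(p[:,1]-q[0]));print(np.round(q,2),round(p[i,0],2),round(q[1]-p[i,0],2),round(zs[i],3))
t=cv2.imread('pics/t4.png')
print(onz('scene',340+186/2.8,180+322/2.8,.128),onz('top',140+(572-392)/2.8,140+152/2.8,.128))
k=lambda im,x,y,w,h,f:cv2.resize(im[y:y+h,x:x+w],None,fx=f,fy=f,interpolation=cv2.INTER_CUBIC)
cv2.imwrite('pics/c8.png',np.hstack([k(a,385,235,50,50,8),k(t,170,165,50,50,8)]))
E
```

```text
[250.   417.59   8.96] 415.72 1.87 0.28
[251.   417.34   7.88] 415.46 1.88 0.276
[252.   416.14   5.94] 415.24 0.9 0.273
[253.   415.64   5.09] 414.98 0.66 0.27
[254.   413.91   4.81] 414.76 -0.85 0.267
[255.   415.31   4.74] 414.5 0.81 0.263
[256.   415.01   4.24] 414.28 0.73 0.26
[257.   413.76   4.3 ] 414.03 -0.28 0.257
[258.   414.35   4.3 ] 413.78 0.56 0.254
[259.   414.14   4.15] 413.57 0.58 0.251
[260.   413.86   4.06] 413.32 0.54 0.247
[261.   413.64   4.39] 413.07 0.57 0.244
[262.   413.4    4.54] 412.83 0.58 0.24
[263.   413.14   4.32] 412.58 0.56 0.237
[264.   412.92   4.26] 412.37 0.55 0.234
[265.   412.93   4.04] 412.13 0.81 0.231
[266.   413.15   3.05] 411.89 1.26 0.227
[267.  413.5   1.3] 411.65 1.85 0.224
[268.   410.6    1.68] 411.41 -0.81 0.22
[269.   410.19   5.05] 411.17 -0.99 0.217
[270.   410.25   5.8 ] 410.91 -0.66 0.213
[271.   409.72   5.7 ] 410.67 -0.95 0.21
[272.   408.05   9.21] 410.44 -2.39 0.206
[273.   406.68  11.02] 410.2 -3.53 0.203
[274.   405.78   9.95] 409.94 -4.16 0.199
[275.   405.86   9.35] 409.71 -3.85 0.196
[276.   408.82  14.21] 409.48 -0.67 0.192
[277.   409.99  14.66] 409.23 0.76 0.188
[278.   409.34  13.54] 409.0 0.34 0.185
[279.   409.14  14.95] 408.75 0.39 0.181
[280.   409.08  16.76] 408.52 0.56 0.178
[281.   409.13  18.65] 408.27 0.86 0.174
[282.   408.84  17.35] 408.05 0.79 0.17
[283.   408.77  17.75] 407.8 0.97 0.167
[0.49424533 0.37857923 0.128     ] [0.49119442 0.36957429 0.128     ]
```

View pics/c8.png

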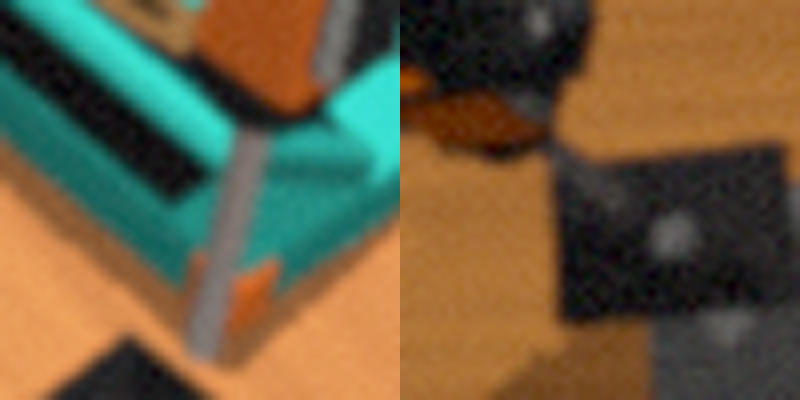

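Rod centreline is parallel to the projected TCP vertical (constant +0.56 px over rows 255–264), so it is upright. Now I carry it to above the hole.

Emit:
drive_tool([
  {"rx": 0, "ry": 0, "tx": 2, "ty": -10, "tz": 0, "rz": 0, "jaw": 1},
  {"rx": 0, "ry": 0, "tx": 5, "ty": -30, "tz": 0, "rz": 0, "jaw": 1},
  {"rx": 0, "ry": 0, "tx": 8, "ty": -55, "tz": 0, "rz": 0, "jaw": 1},
  {"rx": 0, "ry": 0, "tx": 11, "ty": -80, "tz": 0, "rz": 0, "jaw": 1},
  {"rx": 0, "ry": 0, "tx": 14, "ty": -105, "tz": 0, "rz": 0, "jaw": 1},
  {"rx": 0, "ry": 0, "tx": 18, "ty": -130, "tz": 0, "rz": 0, "jaw": 1},
  {"rx": 0, "ry": 0, "tx": 21, "ty": -155, "tz": 0, "rz": 0, "jaw": 1},
  {"rx": 0, "ry": 0, "tx": 24, "ty": -180, "tz": 0, "rz": 0, "jaw": 1},
  {"rx": 0, "ry": 0, "tx": 28, "ty": -205, "tz": 0, "rz": 0, "jaw": 1},
  {"rx": 0, "ry": 0, "tx": 31, "ty": -230, "tz": 0, "rz": 0, "jaw": 1},
])

```text
time: 12.12
tool_pos: [0.5233, 0.1414, 0.3153]
eef_rot: [-1.57, -0.001, -1.483]
ft_force: [0.5, -0.4, -1.8]
finger_gap: 0.0335
```

Emit:
drive_tool([
  {"rx": 0, "ry": 0, "tx": 4, "ty": -25, "tz": 0, "rz": 0, "jaw": 1},
  {"rx": 0, "ry": 0, "tx": 8, "ty": -50, "tz": 0, "rz": 0, "jaw": 1},
  {"rx": 0, "ry": 0, "tx": 12, "ty": -75, "tz": 0, "rz": 0, "jaw": 1},
  {"rx": 0, "ry": 0, "tx": 16, "ty": -97, "tz": 0, "rz": 0, "jaw": 1},
  {"rx": 0, "ry": 0, "tx": 18, "ty": -114, "tz": 0, "rz": 0, "jaw": 1},
  {"rx": 0, "ry": 0, "tx": 18.7, "ty": -122, "tz": 0, "rz": 0, "jaw": 1},
  {"rx": 0, "ry": 0, "tx": 18.7, "ty": -122.9, "tz": 0, "rz": 0, "jaw": 1},
  {"rx": 0, "ry": 0, "tx": 18.7, "ty": -122.9, "tz": 0, "rz": 0, "jaw": 1},
  {"rx": 0, "ry": 0, "tx": 18.7, "ty": -122.9, "tz": -10, "rz": 0, "jaw": 1},
  {"rx": 0, "ry": 0, "tx": 18.7, "ty": -122.9, "tz": -20, "rz": 0, "jaw": 1},
])

```text
time: 12.95
tool_pos: [0.5421, 0.0196, 0.2954]
eef_rot: [-1.569, 0.0, -1.482]
ft_force: [-0.8, 0.7, -3.1]
finger_gap: 0.0335
```

Emit:
drive_tool([
  {"rx": 0, "ry": 0, "tx": 0, "ty": 0, "tz": -10, "rz": 0, "jaw": 1},
  {"rx": 0, "ry": 0, "tx": 0, "ty": 0, "tz": -20, "rz": 0, "jaw": 1},
  {"rx": 0, "ry": 0, "tx": 0, "ty": 0, "tz": -30, "rz": 0, "jaw": 1},
  {"rx": 0, "ry": 0, "tx": 0, "ty": 0, "tz": -35, "rz": 0, "jaw": 1},
  {"rx": 0, "ry": 0, "tx": 0, "ty": 0, "tz": -35, "rz": 0, "jaw": 1},
  {"rx": 0, "ry": 0, "tx": 0, "ty": 0, "tz": -35, "rz": 0, "jaw": 1},
  {"rx": 0, "ry": 0, "tx": 0, "ty": 0, "tz": -35, "rz": 0, "jaw": 1},
  {"rx": 0, "ry": 0, "tx": 0, "ty": 0, "tz": -35, "rz": 0, "jaw": 1},
  {"rx": 0, "ry": 0, "tx": 0, "ty": 0, "tz": -35, "rz": 0, "jaw": 1},
  {"rx": 0, "ry": 0, "tx": 0, "ty": 0, "tz": -35, "rz": 0, "jaw": 1},
])

```text
time: 13.78
tool_pos: [0.5423, 0.0196, 0.2608]
eef_rot: [-1.568, 0.0, -1.482]
ft_force: [-0.8, -0.7, -2.1]
finger_gap: 0.0336
```

Run:
```python
from h import *
a=snap('scene','s5')[:,:,::-1];b=snap('top','t5')[:,:,::-1]
s=get_state();print(s['tool_pos'],s['eef_rot'],s['ft_force']);p=s['tool_pos']
for n in('scene','top'):
  for z in(p[2]-.132,p[2]-.022,.1): print(n,round(z,3),proj(n,(p[0],p[1],z)))
k=lambda im,x,y,w,h,f:cv2.resize(im[y:y+h,x:x+w],None,fx=f,fy=f,interpolation=cv2.INTER_CUBIC)
cv2.imwrite('pics/c9.png',np.hstack([k(a,280,175,50,65,8),k(b,300,145,50,65,8)]))
```

```text
[0.54219952 0.01955543 0.26056999] [-1.56825183e+00  1.49726359e-04 -1.48148685e+00] [ 0.35202119  0.21341482 -2.61686941]
scene 0.129 [303.56116359 214.96840839]
scene 0.239 [302.97119681 184.43861942]
scene 0.1 [303.70269415 222.29237661]
top 0.129 [325.20391339 174.23071824]
top 0.239 [325.39640258 163.09137393]
top 0.1 [325.15977278 176.7851342 ]
```

View pics/c9.png

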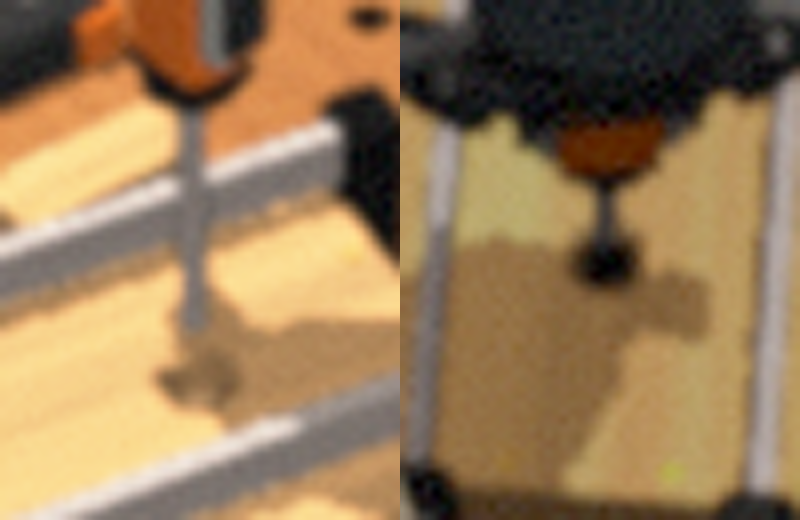

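Rod hangs just above the hole. Scene rod is at about u=303.8 against hole 304.0; top rod is at about 325.3 against hole 325.5. I refine with row profiles.

Run:
```python
from h import *
a=cv2.imread('pics/s5.png');b=cv2.imread('pics/t5.png')
def prof(im,rows,x0,x1):
    for r in rows:
        g=im[r,x0:x1,2].astype(float);bg=np.interp(np.arange(len(g)),[0,len(g)-1],[g[:3].mean(),g[-3:].mean()])
        w=np.clip(bg-g-12,0,None);print(r,round((w*np.arange(x0,x1)).sum()/w.sum(),2),round(w.max()),end=' | ')
    print()
prof(a,range(189,196),297,312);prof(a,range(204,216),297,311);prof(b,range(167,174),319,332)
```

```text
189 303.65 129 | 190 303.62 98 | 191 303.55 92 | 192 303.55 98 | 193 303.56 101 | 194 303.33 108 | 195 302.91 103 | 
204 303.2 21 | 205 303.64 42 | 206 303.35 65 | 207 303.41 75 | 208 303.82 79 | 209 303.78 92 | 210 304.11 107 | 211 304.41 113 | 212 304.48 111 | 213 304.53 96 | 214 304.28 81 | 215 304.24 73 | 
167 325.27 98 | 168 325.27 131 | 169 325.23 116 | 170 325.26 105 | 171 325.34 106 | 172 325.39 105 | 173 325.31 104 |
```

Residual correction is about -0.3 mm in x and -1.0 mm in y. I descend slowly.

Emit:
drive_tool([
  {"rx": 0, "ry": 0, "tx": -0.3, "ty": -1, "tz": 0, "rz": 0, "jaw": 1},
  {"rx": 0, "ry": 0, "tx": -0.3, "ty": -1, "tz": -1, "rz": 0, "jaw": 1},
  {"rx": 0, "ry": 0, "tx": -0.3, "ty": -1, "tz": -5, "rz": 0, "jaw": 1},
  {"rx": 0, "ry": 0, "tx": -0.3, "ty": -1, "tz": -10, "rz": 0, "jaw": 1},
  {"rx": 0, "ry": 0, "tx": -0.3, "ty": -1, "tz": -15, "rz": 0, "jaw": 1},
  {"rx": 0, "ry": 0, "tx": -0.3, "ty": -1, "tz": -20, "rz": 0, "jaw": 1},
  {"rx": 0, "ry": 0, "tx": -0.3, "ty": -1, "tz": -25, "rz": 0, "jaw": 1},
  {"rx": 0, "ry": 0, "tx": -0.3, "ty": -1, "tz": -30, "rz": 0, "jaw": 1},
  {"rx": 0, "ry": 0, "tx": -0.3, "ty": -1, "tz": -33, "rz": 0, "jaw": 1},
  {"rx": 0, "ry": 0, "tx": -0.3, "ty": -1, "tz": -33, "rz": 0, "jaw": 1},
])

```text
time: 14.72
tool_pos: [0.5415, 0.0185, 0.2266]
eef_rot: [-1.57, 0.0, -1.482]
ft_force: [-0.2, -0.3, -1.3]
finger_gap: 0.0335
```

Run:
```python
from h import *
a=snap('scene','s6')[:,:,::-1];b=snap('top','t6')[:,:,::-1]
s=get_state();print(s['tool_pos'],s['eef_rot'],s['ft_force']);p=s['tool_pos']
k=lambda im,x,y,w,h,f:cv2.resize(im[y:y+h,x:x+w],None,fx=f,fy=f,interpolation=cv2.INTER_CUBIC)
cv2.imwrite('pics/c10.png',np.hstack([k(a,285,195,36,40,11),k(b,307,155,36,40,11)]))
```

```text
[0.54196818 0.01849844 0.22761888] [-1.56820207e+00 -4.92345743e-05 -1.48150775e+00] [ 0.53940967 -0.59845635 -2.04783748]
```

View pics/c10.png

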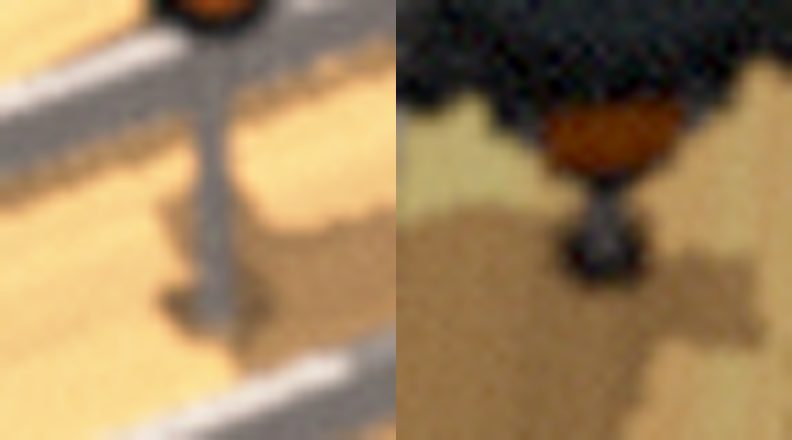

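Tip is at the mouth: scene rod x=214 against ring centre about 212 (11x crop); top rod at 602 against hole span 560–645. It is centred to well under 1 mm, so I lower the rest.

Emit:
drive_tool([
  {"rx": 0, "ry": 0, "tx": 0, "ty": 0, "tz": -4, "rz": 0, "jaw": 1},
  {"rx": 0, "ry": 0, "tx": 0, "ty": 0, "tz": -9, "rz": 0, "jaw": 1},
  {"rx": 0, "ry": 0, "tx": 0, "ty": 0, "tz": -14, "rz": 0, "jaw": 1},
  {"rx": 0, "ry": 0, "tx": 0, "ty": 0, "tz": -19, "rz": 0, "jaw": 1},
  {"rx": 0, "ry": 0, "tx": 0, "ty": 0, "tz": -24, "rz": 0, "jaw": 1},
  {"rx": 0, "ry": 0, "tx": 0, "ty": 0, "tz": -29, "rz": 0, "jaw": 1},
  {"rx": 0, "ry": 0, "tx": 0, "ty": 0, "tz": -32, "rz": 0, "jaw": 1},
  {"rx": 0, "ry": 0, "tx": 0, "ty": 0, "tz": -33.5, "rz": 0, "jaw": 1},
  {"rx": 0, "ry": 0, "tx": 0, "ty": 0, "tz": -33.5, "rz": 0, "jaw": 1},
  {"rx": 0, "ry": 0, "tx": 0, "ty": 0, "tz": -33.5, "rz": 0, "jaw": 1},
])

```text
time: 15.65
tool_pos: [0.5421, 0.0185, 0.1943]
eef_rot: [-1.568, -0.0, -1.481]
ft_force: [-0.5, -0.0, -1.9]
finger_gap: 0.0334
```

Run:
```python
from h import *
a=snap('scene','s7')[:,:,::-1];b=snap('top','t7')[:,:,::-1]
s=get_state();print(s['tool_pos'],s['eef_rot'],s['ft_force'],s['moment'],s['finger_gap'],s['qvel'].round(3))
p=s['tool_pos']
for n in('scene','top'): print(n,proj(n,(p[0],p[1],.1)),proj(n,(p[0],p[1],.15)))
k=lambda im,x,y,w,h,f:cv2.resize(im[y:y+h,x:x+w],None,fx=f,fy=f,interpolation=cv2.INTER_CUBIC)
cv2.imwrite('pics/c11.png',np.hstack([k(a,285,195,36,40,11),k(b,307,155,36,40,11)]))
for r in range(212,228): print(r,a[r,296:313,2],a[r,296:313].sum(1)//3)
```

```text
[0.54217726 0.01850431 0.19446076] [-1.56751053e+00 -4.60167205e-07 -1.48151010e+00] [ 0.36269324  1.21272331 -2.52499782] [0.00776828 0.04047134 0.01160527] 0.03353274697640903 [-0.001 -0.002  0.001 -0.002 -0.     0.   ]
scene [303.50135265 222.07218846] [303.24508518 209.0995754 ]
top [325.51247886 176.78386669] [325.60674932 172.22881395]
212 [244 232 219 193 178 161 139 121 124 162 230 250 250 250 248 247 247] [192 177 164 146 134 124 116 111 115 135 176 201 203 203 201 197 196]
213 [234 206 186 174 178 169 141 123 121 146 219 246 248 247 245 244 243] [179 154 141 131 135 130 115 114 112 123 167 194 198 197 195 192 191]
214 [241 218 183 175 181 172 150 124 120 135 194 236 244 244 242 236 226] [187 163 138 132 136 130 122 112 112 117 148 181 191 192 190 183 172]
215 [249 233 196 177 174 169 151 125 122 129 162 203 223 227 222 207 185] [200 178 146 134 131 129 123 113 114 113 126 151 167 173 167 156 140]
216 [250 244 217 177 172 168 154 126 122 131 148 166 181 179 175 170 163] [202 191 163 133 130 126 126 115 113 114 116 125 138 134 131 129 123]
217 [249 245 226 190 180 189 170 132
[... 847 characters left out ...]
3 166 130 118 121 120 123 127 120 123 135 166 171 173] [197 196 186 168 123  98 100 111 113 108 102  91  92 101 126 128 130]
224 [248 249 250 244 218 162 134 116 120 125 122 128 136 154 173 176 177] [200 201 201 191 162 123 109 105 112 110 100  98 102 116 132 133 133]
225 [249 250 250 250 242 213 170 144 123 120 129 137 158 170 176 180 181] [202 204 202 201 189 159 129 118 107 101 103 104 119 127 131 136 135]
226 [250 249 250 249 249 246 232 196 155 140 142 155 172 179 180 186 190] [203 201 204 201 200 194 176 149 119 109 108 116 130 136 135 141 147]
227 [249 250 250 249 249 250 248 234 189 171 170 174 180 182 187 200 212] [202 205 204 201 201 202 196 179 142 128 129 131 135 138 145 162 181]
```

View pics/c11.png

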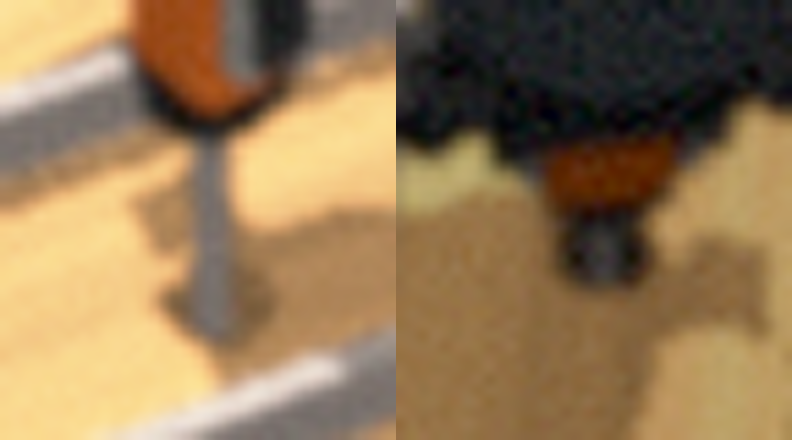

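Lens is at depth and nothing touches (force unchanged). I double-check centring using a colour-neutrality (B/R) profile, which ignores shadow.

Run:
```python
from h import *
def rat(f,rows,x0,x1):
    im=cv2.imread(f'pics/{f}.png').astype(float);o=[]
    for r in rows:
        q=im[r,x0:x1,0]/im[r,x0:x1,2];lo=np.percentile(q,40);w=np.clip(q-lo-.1*(q.max()-lo),0,None)
        o.append((w*np.arange(x0,x1)).sum()/w.sum())
    print(f,np.round(o,2))
rat('s7',range(209,226),296,313);rat('s6',range(209,224),296,313);rat('s5',range(204,216),296,313)
rat('t7',range(175,182),317,335);rat('t6',range(172,180),317,335);rat('t5',range(168,175),317,335)
im=cv2.imread('pics/s7.png').astype(float);np.set_printoptions(precision=2,linewidth=150)
for r in(212,218,222):print(im[r,297:312,0]/im[r,297:312,2])
im=cv2.imread('pics/t7.png').astype(int)
for r in range(173,182):print(r,im[r,318:334].sum(1)//3)
s=np.array([.54218,.0185]);print([proj('scene',(*s,z)).round(2) for z in(.13,.15)])
```

```text
s7 [303.92 303.45 303.39 303.5  303.59 303.73 303.59 303.59 303.78 303.95
 303.86 303.83 303.77 303.6  303.71 303.79 302.89]
s6 [304.37 304.01 303.91 303.94 303.9  303.94 303.47 303.64 303.83 304.09
 304.04 304.23 304.1  304.04 303.87]
s5 [300.16 300.16 301.16 303.1  303.85 304.6  303.88 303.95 303.95 303.82
 303.52 303.11]
t7 [325.31 325.27 325.34 325.45 325.5  325.22 323.97]
t6 [325.   325.31 325.45 325.41 325.24 325.29 325.49 325.09]
t5 [322.72 323.67 323.82 324.63 324.83 324.92 324.33]
[0.51 0.5  0.5  0.51 0.55 0.68 0.85 0.86 0.67 0.53 0.57 0.57 0.58 0.58 0.55]
[0.55 0.52 0.51 0.5  0.5  0.59 0.81 0.88 0.79 0.61 0.51 0.51 0.49 0.5  0.51]
[0.54 0.52 0.49 0.51 0.57 0.72 0.87 0.89 0.81 0.61 0.5  0.5  0.49 0.5  0.49]
173 [107 101  72  52  37  37  35  39  28  27  27  40  67  94 122 138]
174 [107 101  82  56  39  30  16  25  20  27  31  57 100 126 140 139]
175 [111 103  90  72  50  30  28  37  29  33  42  76 108 142 144 143]
176 [107 102  91  69  38  34  40  51  47  36  34  62 108 136 145 136]
177 [109 104  96  68  41  39  45  58  57  34  26  50  85 120 131 122]
178 [109 100  95  71  45  18  46  50  56  37  17  48  74 111 121 115]
179 [105 103  92  73  51  41  44  61  58  39  40  52  77  96 104 102]
180 [108 104 101  89  72  58  53  62  62  49  44  67  92  97 100  97]
181 [110 100 101 101  90  83  78  76  78  79  76  88  89  97  99  98]
[array([303.35, 214.38]), array([303.24, 209.1 ])]
```

Rod reads 303.75 against hole about 304.0 in scene, and 325.35 against about 325.45 in top. The residual is about 0.5 mm in -x, so I make one small trim and let it settle.

Emit:
drive_tool([
  {"rx": 0, "ry": 0, "tx": -0.5, "ty": -0.1, "tz": 0, "rz": 0, "jaw": 1},
  {"rx": 0, "ry": 0, "tx": -0.5, "ty": -0.1, "tz": 0, "rz": 0, "jaw": 1},
  {"rx": 0, "ry": 0, "tx": -0.5, "ty": -0.1, "tz": 0, "rz": 0, "jaw": 1},
  {"rx": 0, "ry": 0, "tx": -0.5, "ty": -0.1, "tz": 0, "rz": 0, "jaw": 1},
  {"rx": 0, "ry": 0, "tx": -0.5, "ty": -0.1, "tz": 0, "rz": 0, "jaw": 1},
  {"rx": 0, "ry": 0, "tx": -0.5, "ty": -0.1, "tz": 0, "rz": 0, "jaw": 1},
  {"rx": 0, "ry": 0, "tx": -0.5, "ty": -0.1, "tz": 0, "rz": 0, "jaw": 1},
  {"rx": 0, "ry": 0, "tx": -0.5, "ty": -0.1, "tz": 0, "rz": 0, "jaw": 1},
  {"rx": 0, "ry": 0, "tx": -0.5, "ty": -0.1, "tz": 0, "rz": 0, "jaw": 1},
  {"rx": 0, "ry": 0, "tx": -0.5, "ty": -0.1, "tz": 0, "rz": 0, "jaw": 1},
])

```text
time: 16.58
tool_pos: [0.5417, 0.0184, 0.1945]
eef_rot: [-1.568, -0.0, -1.481]
ft_force: [-0.5, 0.1, -2.1]
finger_gap: 0.0336
```

Run:
```python
from h import *
s=get_state();print(s['tool_pos'],s['eef_rot'],s['ft_force'],s['finger_gap'],abs(s['qvel']).max());print(job_done())
```

```text
[0.54168884 0.01841729 0.1944565 ] [-1.56750284e+00 -2.19015195e-05 -1.48144034e+00] [-0.46432637  0.12666831 -2.14847567] 0.03358996065962737 0.001673672037193737
the job is handed in; nothing more can be done
None
```

The job is handed in at about 16.6 s. The black recorder's plunger was pushed to its hard stop (16 N, top at 53.9 mm), and a picture afterwards showed it back up. I then lifted the scope straight out of its stand and lowered its rod through the cable hole.

**Final state:**
- **Depth:** the lens is at z ≈ 62 mm, about 20 mm below the underside of the lid. This comes from the tool height and the handle's position when gripped, since the lens itself is hidden.
- **Contact:** the wrist force showed only the scope's weight (about 2 N) in every reading, so there was no sign of the rod touching the wood or clamps.
- **Grip:** the scope is held at rest, and the gripper is 0.003 rad off vertical.

**Disagreements:** the scene and top views disagreed by about 1 mm on where the hole is. Before the last trim, the rod was 0.2 to 0.3 px off centre in the scene view and 0.1 to 0.2 px off in the top view. I then moved it 0.5 mm in -x and did not take another picture, so I expect it to be centred within about 1 mm.

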